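# Hinge the splash-door leaf onto its jamb

### The job

Swing both flaps of the small carton outward, well past upright so they stay open, then lift out the white and lilac hinge leaf. Bring it upright, knuckles down, onto the lilac jamb block so that its two knuckles sit fully down in the gaps between the jamb's three knuckles and all the pin holes line up, and finish while still gripping it upright there, ready for a colleague to push the pin through. Leave the pin and everything else on the bench and in the carton where it is.

Things in the scene. Friction and masses are not known exactly. Their poses are not given: they have to be found in the camera images.
- carton: Brown carton fixed to the bench, 188 (x) by 168 (y) by 110 mm high, walls 4 mm, with a flap on its +y and on its -y side. Origin: centre of its underside, z up. The leaf stands at its centre on foam ledges 30 mm above the bench, between two white foam cheeks along y (22 mm apart, tops 50 mm above the bench), and lifts straight out.
- flap_left (a joint): Flap on the carton's +y wall: 4 mm card, 180 mm wide, 60 mm long. 0 = closed flat, 1.57 = upright, 2.7 = folded out and down. Starts ajar (0.8 to 1.15), stays where it is left (crease friction 0.02 N m). The free edges start over 75 mm apart: a fingertip let down between them to below the edge and moved outward and upward pushes a flap over; a level push at a low flap can jam on friction.
- flap_right (a joint): The same flap on the carton's -y wall; 0 = closed flat, 1.57 = upright, 2.7 = folded outward and down. Starts ajar (0.8 to 1.15).
- flap_left_edge (a point): Middle of the free edge of the left (+y) flap.
- flap_right_edge (a point): Middle of the free edge of the right (-y) flap.
- flap_left_hinge (a point): Middle of the hinge line of the left flap, on the carton's +y wall (82 mm from the carton's centre), 111 mm above the bench.
- flap_right_hinge (a point): Middle of the hinge line of the right flap, on the carton's -y wall, 111 mm above the bench.
- leaf: Loose hinge leaf, about 0.2 kg, upright in the carton, y along the carton's y. Origin on the pin-hole axis midway between its two steel knuckles (18 mm diameter, 20 mm long, centred at y = -25 and 25 mm, 8 mm dark bores); y along the holes, z up, x across. White plate 120 mm long (y), 12 mm thick, z = 13 to 51 mm, lilac rail above. Looks and works the same turned half round.
- leaf_grip (a point): Middle of the leaf's lilac grip rail, 63 mm above the leaf's origin. The rail is 120 mm long (y), 14 mm thick (x), 24 mm high, its top 75 mm above the leaf's origin. In the carton the leaf's origin is 17 mm, this point 80 mm and the top 92 mm above the bench.
- jamb: Lilac block fixed to the bench, 70 (x) by 140 (y) by 52 mm high, three steel knuckles 18 mm in diameter along y: one from y = -12 to 12 mm, two from 38 to 60 mm either side, leaving two 26 mm gaps centred at y = -25 and 25 mm. Origin: centre of its underside, z up.
- jamb_axis (a point): Point on the pin-hole axis of the jamb at the middle of the middle knuckle, 50 mm above the bench, straight above the jamb's origin; y along the hole axis. The leaf's origin belongs here. Below it runs a flared channel, 31 mm wide at the top, 20 mm at its flat floor 41 mm above the bench: a leaf knuckle on the floor is at the right height. A leaf let go here falls over, so it must stay gripped.
- pin: Steel hinge pin, 8 mm in diameter, 136 mm long with a square 12 mm head, lying on the bench at the robot's side of the jamb. Not to be moved. Origin on the bench under its middle.
- seal: Black rubber ring, 36 mm across, 10 mm high, lying in the carton in the corner beside the foam. Not to be moved.
- screwdriver: Red screwdriver lying on the bench between the carton and the jamb. Not to be moved.
- reagent: Amber reagent bottle, 70 mm in diameter, 170 mm high, at the far side. Not to be moved.
- beaker: Glass beaker, 72 mm in diameter, 90 mm high, on the purple mat to the right. Not to be moved.
- flask: Green glass conical flask, 82 mm wide, 124 mm high, at the far side. Not to be moved.
- jar: Clear jar with a white cap, 64 mm in diameter, 80 mm high, to the left. Not to be moved.
Mind the look-alikes: they are no part of the job. There is more than one size of the leaf; the job needs the smallest. Several things look just like the jamb: the one meant starts farthest from the robot's base.

How it is judged (in metres and radians):
On the way, in this order (a step that is already met when the one before it is completed fails the run):
1. both carton flaps are swung past upright (over 1.7 rad) (value of joint each of flap_left, flap_right above 1.7 rad), for 0.2 s.
2. the leaf is held by the fingers, its knuckles clear above the carton (contact force between the fingers and leaf above 1 N and z of leaf in the frame of carton above 0.122 m), for 0.2 s.
At the end, for the whole second after the job is handed in: Both flaps still over 1.7 rad; the leaf's hole axis within 2.5 mm of the jamb's across and in height, within 4.5 mm along it, and parallel within 0.06 rad; the leaf upright within 0.12 rad, gripped by the fingers (over 2 N) and still (all of step 1 and x of leaf in the frame of jamb_axis between -0.0025 and 0.0025 m and z of leaf in the frame of jamb_axis between -0.0025 and 0.0025 m and y of leaf in the frame of jamb_axis between -0.0045 and 0.0045 m and angle between the y axis of leaf and the y axis of jamb_axis, either way round below 0.06 rad and angle between leaf's own z axis and vertical below 0.12 rad and contact force between the fingers and leaf above 2 N and linear speed of leaf below 0.02 m/s); the arm keeps its last pose, push and grip.
It fails at once if the pin, seal, screwdriver, bottle, beaker, flask or jar is moved more than 30 mm (distance of any of pin, seal, screwdriver, reagent, beaker, flask, jar from where it was at the start of the episode above 0.03 m).
It also fails if it takes over 66 s, if anything falls off the work surface, if the arm or the gripper's body presses on something with over 40 N, if the wrist force passes 120 N, or if a joint passes its speed limit or range.

### The arm

A 6-joint arm with a two-finger parallel gripper is mounted at the origin on the work surface. World frame = base frame: x ahead of the robot, y to its left, z up, the work surface at z = 0. Lengths are in m, angles in degrees, forces in N, time in s.
With the tool pointing down it reaches from about 0.3 to 0.775 m from the base axis. Payload 14.6 kg.
Tool frame: the origin (TCP) lies on the mounting face of the last link; the fingertips stand 173 mm ahead of it and the grasp point (between the pads) lies 155 mm ahead of it; z points along the fingers, y is the direction in which the jaws open and shut (so a half turn about z gives the same grasp; the last joint's range is limited). The gripper opens to 85 mm and grips with 20 to 120 N. Pads are 22 mm wide; open, the fingers measure 114 mm over their backs; the gripper's body (76 mm by 85 mm) begins 54 mm behind the grasp point. The pads swing forward as they close: fully open they stand 13 mm farther back than shut.
Start: joints at [59.897, 17.183, 87.147, -0, 75.671, -3.816], TCP at [0.244, 0.493, 0.405] pointing down, gripper open.
Joint ranges: [-173.82, 173.82], [-45.26, 126.66], [13.44, 144.39], [-59.66, 239.66], [0, 175.72], [-146.38, 146.38]. Speed limits (degrees/s): [127.2, 127.2, 147.25, 180, 180, 180].

### API

Orientations are given as a 3x3 rotation matrix whose columns are the frame's x, y, z axes.
In Python, from rig import monitor, cams, job gives the robot as it stands.
- The arm moves only by the tool send_rows, never from a script. Its argument "deltas" is a list that holds one entry, the list of rows, each a list of 6 numbers: the shift along the tool's x, y, z in mm, then the turn, a rotation vector about the tool's x, y, z in rad. In form: [[[tx, ty, tz, wx, wy, wz], ...]]. A call has 1 to 5 rows; each row is the pose to reach, as a shift and turn from the pose commanded when the call began, along the tool's axes at that moment; what a row does not reach only later rows make up. A row lasts 1/8 s, in which the tool goes at most 62.5 mm and 10.7 degrees, less where a joint would pass 70% of its speed; a pose out of reach is approached as far as the arm can. A call with a gripper value outside its range is refused whole. "jaw" is the closure, from 0 (fully open) to 1 (shut), set as the call begins (left out, the last holds). The fingers move at their own pace and stop on an object; "force" is the grip in N (left out, the last holds). Time passes only in rows, so rows that repeat a pose let the fingers close. It gives the time, the measured TCP pose, the force and the opening at its end, in the units of the state.
- monitor.observe(): the state, without advancing time (a new reading comes with each control period).
- cams.capture(name): name is "side" or "top" or "wrist"; returns the picture (420x560x3 uint8, red, green, blue); there is no depth.
- cams.camera_params(name): a dict with "mtx" (3x3 intrinsics, pixels), "rvec" (rotation vector, rad) and "tvec" (3), from world to camera coordinates, as OpenCV has them. Camera axes: x right, y down, z forward; pixel columns grow to the right and rows downward; lengths in m; the calibration is good to about 2 mm. The wrist camera is an equidistant fisheye: a pixel r from the principal point sees the ray r / f radians off the axis. A picture is of the moment at which its call begins: read the wrist's pose just before it. camera_params takes no time and is no camera call; for the wrist camera it gives the pose at the moment of the call.
- job.hand_in(): hands the job in, once; it reports no verdict.
The state is a dict: "time_s": time; "joint_pos": joint angles; "dq": joint speeds; "tau": joint torques, N m; "tcp_pos": TCP position; "tcp_rot": TCP orientation; "contact_force": force on the tool from outside, world axes, zero at the start; "moment": the same for the moment, N m; "finger_gap": finger opening in m.
Only numpy, scipy, OpenCV 4.12 (cv2) and the standard library are available. Lean on these libraries where they do the work, as an engineer would, in place of code of your own. Each camera call takes 0.05 s, during which the arm holds its last target. There are 200 camera calls.

## Working session

There is one attempt and no reset: what is moved stays moved. The work goes in short steps, Python scripts to look and compute and a tool call to move; the robot and the scene stay as the last step left them, time stands still between calls to the robot, and variables do not carry over. Pictures are saved under pics/ and viewed, about 8 in all and at most 12, crops included, and the job is handed in when it is done.

Besides the shell and the picture viewer there is one more tool, called after "Call:" by a JSON object that holds its "name" and its "arguments", one argument or row to a line. send_rows: Moves the arm, as the interface text tells. Its arguments: {"type":"object","properties":{"deltas":{"type":"array","items":{"type":"array","items":{"type":"array","items":{"type":"number"}}}},"jaw":{"type":"number"},"force":{"type":"number"}},"required":["deltas"]}

```bash
ls; mkdir -p pics; cat > h.py <<'E'
import numpy as np, cv2
from rig import monitor, cams, job
def shot(n,f,crop=None,k=1):
    im=cams.capture(n); cv2.imwrite('pics/raw_'+f+'.png',im[:,:,::-1])
    if crop: a,b,c,d=crop; im=im[b:d,a:c]
    if k!=1: im=cv2.resize(im,None,fx=k,fy=k,interpolation=cv2.INTER_CUBIC)
    cv2.imwrite('pics/'+f+'.png',im[:,:,::-1]); return im
def ray(n,u,v,p=None):
    p=p or cams.camera_params(n); K=np.array(p['mtx']);R=cv2.Rodrigues(np.array(p['rvec'],float))[0];t=np.array(p['tvec'],float).ravel()
    x=(u-K[0,2])/K[0,0];y=(v-K[1,2])/K[1,1]
    if n=='wrist':
        r=np.hypot(x,y); d=np.array([np.sin(r)*x/r,np.sin(r)*y/r,np.cos(r)]) if r>0 else np.array([0,0,1.])
    else: d=np.array([x,y,1.])
    return -R.T@t, R.T@d
def atz(n,u,v,z,p=None):
    o,d=ray(n,u,v,p); return o+d*(z-o[2])/d[2]
def proj(n,P,p=None):
    p=p or cams.camera_params(n); K=np.array(p['mtx']);R=cv2.Rodrigues(np.array(p['rvec'],float))[0];t=np.array(p['tvec'],float).ravel()
    c=R@np.array(P)+t
    if n=='wrist':
        r=np.hypot(c[0],c[1]); th=np.arctan2(r,c[2]); x,y=c[:2]/r*th
    else: x,y=c[:2]/c[2]
    return np.array([K[0,0]*x+K[0,2],K[1,1]*y+K[1,2]])
E
python3 - <<'E'
from h import *
np.set_printoptions(precision=3,suppress=True)
print(monitor.observe())
for n in('side','top'):
    p=cams.camera_params(n);print(n,p,ray(n,280,210)); 
a=shot('top','top0',None,1.4)
b=shot('side','side0',None,1.4)
E
```

```text
pics
{'time_s': 0.0, 'joint_pos': array([59.898, 17.216, 87.181, -0.001, 75.669, -3.817]), 'dq': array([-0.049, -0.078,  0.012, -0.038, -0.012, -0.002]), 'tau': array([ -0.001, -54.351, -36.179,  -0.   ,   0.004,   0.   ]), 'tcp_pos': array([0.244, 0.493, 0.404]), 'tcp_rot': array([[-0.897,  0.443, -0.001],
       [ 0.443,  0.897, -0.001],
       [ 0.   , -0.001, -1.   ]]), 'contact_force': array([1.164, 0.353, 0.037]), 'moment': array([-0.055,  0.031,  0.009]), 'finger_gap': 0.0853386474114441}
side {'mtx': array([[546.666,   0.   , 276.484],
       [  0.   , 546.666, 214.767],
       [  0.   ,   0.   ,   1.   ]]), 'rvec': array([ 2.06 , -0.727,  0.404]), 'tvec': array([-0.414,  0.271,  1.267])} (array([-0.259, -0.958,  0.93 ]), array([ 0.539,  0.642, -0.545]))
top {'mtx': array([[546.677,   0.   , 277.743],
       [  0.   , 546.677, 202.85 ],
       [  0.   ,   0.   ,   1.   ]]), 'rvec': array([ 2.19 , -2.164,  0.087]), 'tvec': array([0.002, 0.56 , 1.575])} (array([0.426, 0.003, 1.616]), array([ 0.07 , -0.001, -0.998]))
```

View pics/top0.png

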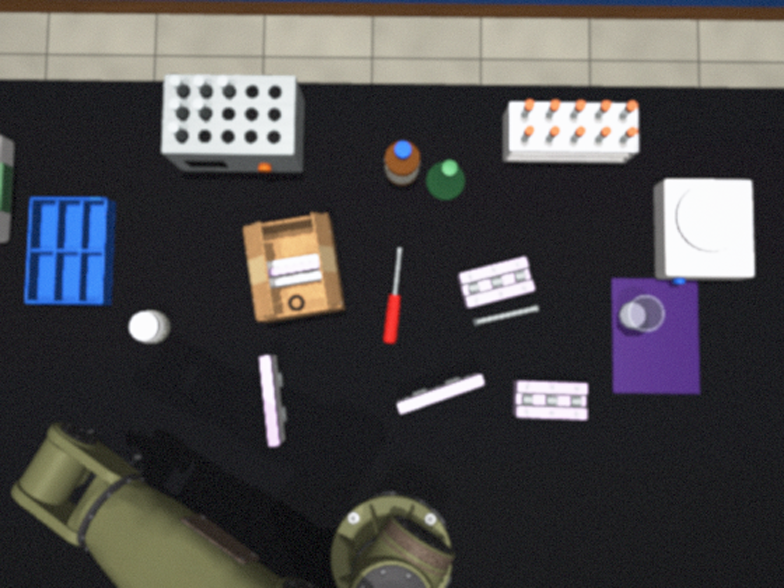

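View pics/side0.png

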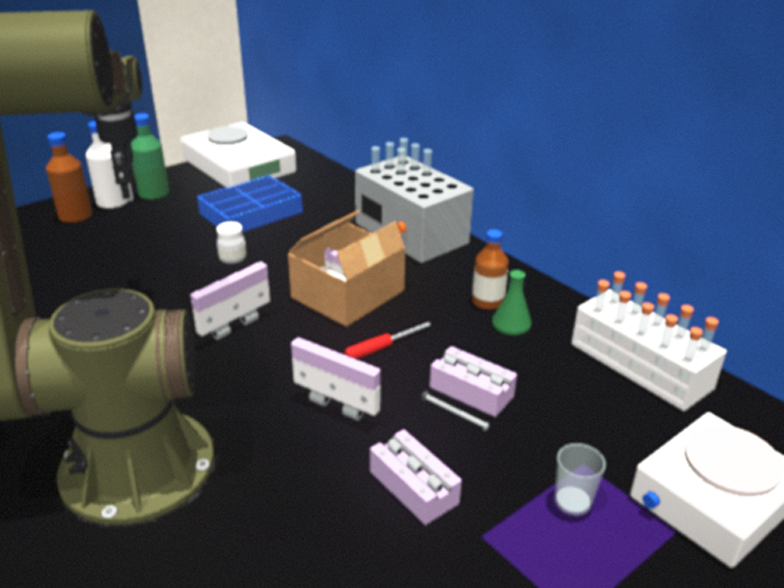

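The top view has +x up and +y left. The jamb candidates are (497,282), far with the pin on its robot side, and (551,400), near; the far one is meant. The leaf candidates are (295,270) in the carton, (270,400) and (440,393) on the bench. The carton one is the smallest and is where the task puts it. I'll confirm both in an enlarged crop.

```bash
python3 - <<'E'
import cv2,numpy as np
im=cv2.imread('pics/raw_top0.png')
a=im[145:235,165:255]; b=im[175:240,320:395]
A=cv2.resize(a,None,fx=5,fy=5,interpolation=cv2.INTER_CUBIC);B=cv2.resize(b,None,fx=4.6,fy=4.6,interpolation=cv2.INTER_CUBIC)
o=np.zeros((450,800,3),np.uint8);o[:450,:450]=A;o[:B.shape[0],453:453+B.shape[1]]=B[:, :347]
cv2.imwrite('pics/crop1.png',o)
E
```

```text
(no output)
```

View pics/crop1.png

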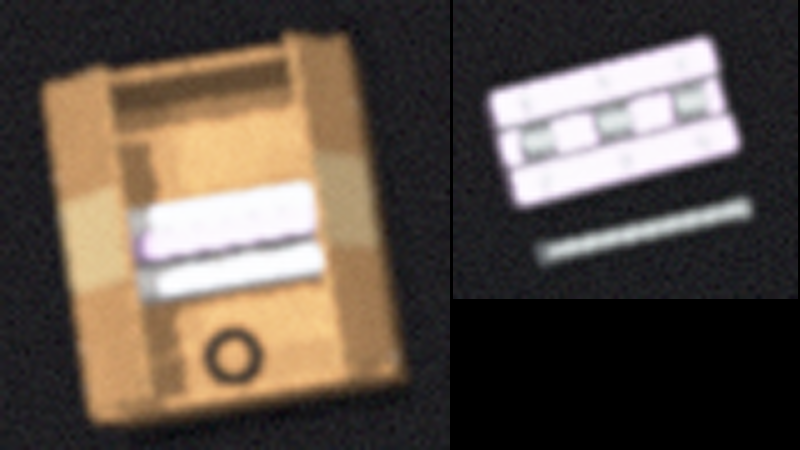

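The far block at crop (615,122) has three knuckles and the pin beside it, so it is the jamb. The carton shows the flap hinges, the free edges, the leaf between white foam cheeks and the seal at (233,355). Next I compute poses.

```bash
python3 - <<'E'
from h import *
np.set_printoptions(precision=4,suppress=True)
L=lambda x,y:(165+x/5,145+y/5); Rr=lambda x,y:(320+(x-453)/4.6,175+y/4.6)
j=np.array([atz('top',*Rr(*q),.052) for q in [(487,95),(712,37),(742,150),(517,208)]])
print('jamb',j,j.mean(0)); d=(j[0]+j[3]-j[1]-j[2]);print('yaw y-axis',np.degrees(np.arctan2(-d[0],d[1])),np.linalg.norm(d)/2)
k=np.array([atz('top',*Rr(*q),.059) for q in [(538,140),(615,122),(692,102)]]);print(k)
c=np.array([atz('top',*L(*q),.111) for q in [(42,88),(92,425),(405,380),(348,35)]]);print('carton',c,c.mean(0))
dy=c[0]+c[1]-c[2]-c[3];dx=c[0]+c[3]-c[1]-c[2];print(np.degrees([np.arctan2(-dy[0],dy[1]),np.arctan2(dx[1],dx[0])]),np.linalg.norm(dy)/2,np.linalg.norm(dx)/2)
for z in(.15,.16):print(np.array([atz('top',*L(*q),z) for q in [(108,70),(155,410),(288,38),(345,390)]]))
p=cams.camera_params('wrist');print(p,ray('wrist',280,210))
E
```

```text
jamb [[ 0.5798 -0.1337  0.052 ]
 [ 0.618  -0.2742  0.052 ]
 [ 0.5473 -0.2927  0.052 ]
 [ 0.5094 -0.1527  0.052 ]] [ 0.5636 -0.2133  0.052 ]
yaw y-axis 15.162796782872132 0.14536020008392242
[[ 0.5514 -0.1648  0.059 ]
 [ 0.5632 -0.2126  0.059 ]
 [ 0.5763 -0.2604  0.059 ]]
carton [[0.6612 0.3    0.111 ]
 [0.4743 0.2672 0.111 ]
 [0.5012 0.0953 0.111 ]
 [0.693  0.1304 0.111 ]] [0.5824 0.1982 0.111 ]
[ 9.7539 10.1592] 0.17326829320207246 0.1924079217371098
[[0.6654 0.2568 0.15  ]
 [0.4815 0.2268 0.15  ]
 [0.6841 0.1596 0.15  ]
 [0.4935 0.125  0.15  ]]
[[0.6638 0.2551 0.16  ]
 [0.4811 0.2252 0.16  ]
 [0.6823 0.1585 0.16  ]
 [0.493  0.1242 0.16  ]]
{'mtx': array([[325.1923,   0.    , 278.5805],
       [  0.    , 325.1923, 210.7867],
       [  0.    ,   0.    ,   1.    ]]), 'rvec': array([-2.4524, -1.5262, -0.2158]), 'tvec': array([-0.5502, -0.0372,  0.3804])} (array([0.1794, 0.5265, 0.3735]), array([ 0.2519, -0.1231, -0.9599]))
```

Call:
{"name": "send_rows", "arguments": {
  "deltas": [
    [[-50,-13,0,0,0,0.18],[-100,-26,0,0,0,0.36],[-150,-40,0,0,0,0.54],[-200,-53,0,0,0,0.72],[-250,-66,0,0,0,0.9]]
  ],
  "jaw": 1
}}

```text
time_s: 0.72
tcp_pos: [0.4396, 0.3219, 0.4045]
tcp_rot: [[-0.205, 0.979, -0.0], [0.979, 0.205, -0.0], [-0.0, -0.0, -1.0]]
contact_force: [1.0, 1.3, 0.3]
finger_gap: 0.0001
```

Call:
{"name": "send_rows", "arguments": {
  "deltas": [
    [[-40,30,0,0,0,0.037],[-80,60,0,0,0,0.037],[-120,90,0,0,0,0.037],[-151,115,0,0,0,0.037],[-151,115,0,0,0,0.037]]
  ]
}}

```text
time_s: 1.35
tcp_pos: [0.5841, 0.1979, 0.4037]
tcp_rot: [[-0.171, 0.985, -0.001], [0.985, 0.171, -0.001], [-0.0, -0.001, -1.0]]
contact_force: [-0.5, 0.9, 0.2]
finger_gap: 0.0004
```

```bash
python3 - <<'E'
from h import *
np.set_printoptions(precision=4,suppress=True)
s=monitor.observe();print(s['time_s'],s['tcp_pos'],s['joint_pos'],s['contact_force'])
import pickle;pickle.dump(cams.camera_params('wrist'),open('w1.pkl','wb'))
shot('wrist','w1',None,1.42)
E
```

```text
1.35 [0.5841 0.1979 0.4037] [15.3175 25.8553 75.4558 -0.0124 78.7669  5.4608] [-0.5019  0.8881  0.2163]
```

View pics/w1.png

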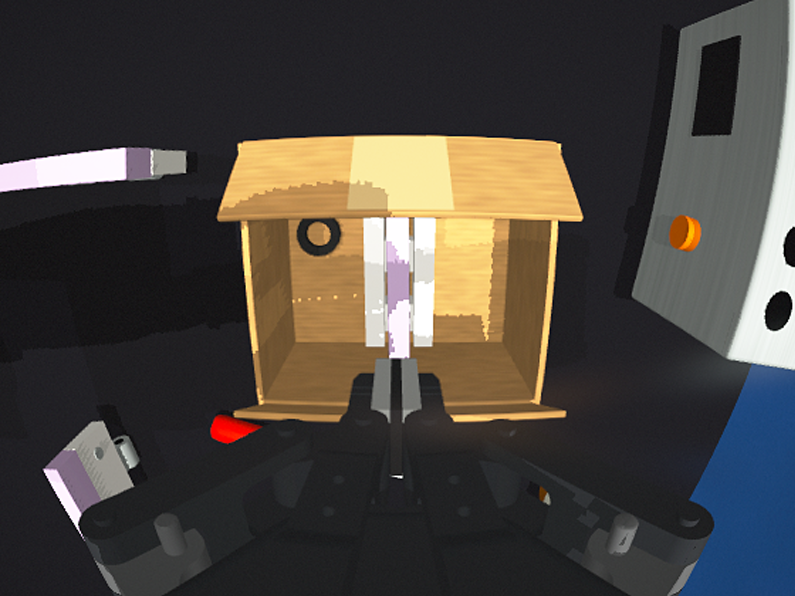

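The wrist view (up = carton +y, right = +x) shows the rail at columns 387–410, in line with the closed fingers at 397. The left flap's free edge is at row 218. I push the left flap, then the right one.

Call:
{"name": "send_rows", "arguments": {
  "deltas": [
    [[5,0,55,0,0,0],[10,0,106,0,0,0],[30,0,106,0,0,0],[50,0,97,0,0,0],[70,0,88,0,0,0]]
  ]
}}

```text
time_s: 2.02
tcp_pos: [0.5702, 0.2708, 0.3202]
tcp_rot: [[-0.175, 0.985, 0.004], [0.985, 0.175, 0.002], [0.001, 0.004, -1.0]]
contact_force: [-0.1, -0.2, -1.0]
finger_gap: -0.0002
```

Call:
{"name": "send_rows", "arguments": {
  "deltas": [
    [[15,0,-6,0,0,0],[30,0,-6,0,0,0],[-20,0,-6,0,0,0],[-70,0,18,0,0,0],[-90,0,18,0,0,0]]
  ]
}}

```text
time_s: 2.65
tcp_pos: [0.5863, 0.1782, 0.297]
tcp_rot: [[-0.172, 0.985, -0.003], [0.985, 0.172, -0.001], [-0.0, -0.003, -1.0]]
contact_force: [0.9, 1.0, -0.2]
finger_gap: -0.0001
```

Call:
{"name": "send_rows", "arguments": {
  "deltas": [
    [[-20,0,-4,0,0,0],[-40,0,-13,0,0,0],[-60,0,-23,0,0,0],[-75,0,-25,0,0,0],[-82,0,-25,0,0,0]]
  ]
}}

```text
time_s: 3.28
tcp_pos: [0.6006, 0.0985, 0.3239]
tcp_rot: [[-0.174, 0.985, 0.0], [0.985, 0.174, 0.0], [-0.0, 0.0, -1.0]]
contact_force: [0.1, 1.5, -0.2]
finger_gap: 0.0002
```

Call:
{"name": "send_rows", "arguments": {
  "deltas": [
    [[25,0,-10,0,0,0],[60,0,-40,0,0,0],[80,0,-80,0,0,0],[80,0,-80,0,0,0],[80,0,-80,0,0,0]]
  ],
  "jaw": 0.3
}}

```text
time_s: 3.9
tcp_pos: [0.5865, 0.1781, 0.4028]
tcp_rot: [[-0.174, 0.985, -0.001], [0.985, 0.174, -0.0], [-0.0, -0.001, -1.0]]
contact_force: [0.1, 0.3, -1.1]
finger_gap: 0.0599
```

```bash
python3 - <<'E'
from h import *
np.set_printoptions(precision=4,suppress=True)
s=monitor.observe();print(s['time_s'],s['tcp_pos'],s['tcp_rot'],s['contact_force'],s['finger_gap'])
import pickle;pickle.dump(cams.camera_params('wrist'),open('w2.pkl','wb'))
a=shot('wrist','w2',(130,60,430,320),2.3)
E
```

```text
3.9 [0.5865 0.1781 0.4028] [[-0.1744  0.9847 -0.0011]
 [ 0.9847  0.1744 -0.0003]
 [-0.0001 -0.0011 -1.    ]] [ 0.0586  0.3025 -1.0691] 0.05992035341102659
```

View pics/w2.png

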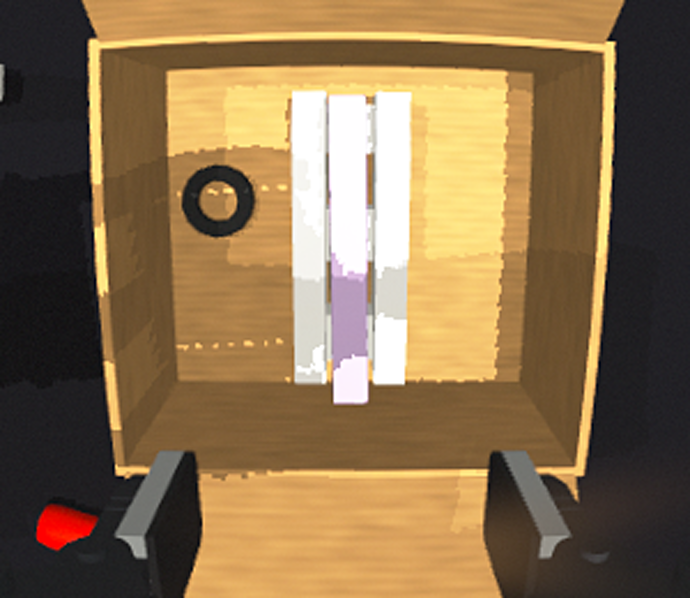

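Both flaps lie open, the seal is untouched, and the rail top corners are at crop (329,96),(366,96),(369,403),(334,403). I compute the grasp correction.

```bash
python3 - <<'E'
from h import *
import pickle
np.set_printoptions(precision=4,suppress=True)
p=pickle.load(open('w2.pkl','rb'))
q=np.array([atz('wrist',130+x/2.3,60+y/2.3,.092,p) for x,y in [(329,96),(366,96),(369,403),(334,403)]])
print(q,q.mean(0));d=q[0]+q[1]-q[2]-q[3];print(np.degrees(np.arctan2(-d[0],d[1])),np.linalg.norm(d)/2)
c=np.array([atz('wrist',130+x/2.3,60+y/2.3,.110,p) for x,y in [(92,42),(612,42),(582,472),(118,472)]]);d=c[0]+c[1]-c[2]-c[3];print(c.mean(0),np.degrees(np.arctan2(-d[0],d[1])),np.linalg.norm(d)/2)
T=np.array([.5865,.1781,.4028]);R=np.array([[-.1744,.9847,0],[.9847,.1744,0],[0,0,-1]])
print(R.T@(np.r_[q.mean(0)[:2],.080+.155]-T)*1000)
E
```

```text
[[0.5666 0.2623 0.092 ]
 [0.58   0.2647 0.092 ]
 [0.6029 0.1472 0.092 ]
 [0.5891 0.1447 0.092 ]] [0.5846 0.2047 0.092 ]
10.948865364767425 0.11973939050492013
[0.5854 0.2043 0.11  ] 9.953698861811409 0.16608212123642727
[ 26.5555   2.8064 167.8   ]
```

Call:
{"name": "send_rows", "arguments": {
  "deltas": [
    [[26.5,3,30,0,0,0],[26.5,3,80,0,0,0],[26.5,3,130,0,0,0],[26.5,3,168,0,0,0],[26.5,3,168,0,0,0]]
  ]
}}

```text
time_s: 4.58
tcp_pos: [0.5842, 0.204, 0.2321]
tcp_rot: [[-0.173, 0.985, -0.007], [0.985, 0.173, -0.002], [-0.001, -0.007, -1.0]]
contact_force: [-0.6, 0.5, 1.0]
finger_gap: 0.06
```

Call:
{"name": "send_rows", "arguments": {
  "deltas": [
    [[0,0,0,0,0,0],[0,0,0,0,0,0],[0,0,0,0,0,0],[0,0,0,0,0,0]]
  ],
  "jaw": 1,
  "force": 60
}}

```text
time_s: 5.08
tcp_pos: [0.5852, 0.2048, 0.2372]
tcp_rot: [[-0.174, 0.985, 0.002], [0.985, 0.174, 0.001], [0.0, 0.002, -1.0]]
contact_force: [-0.9, -0.7, 6.9]
finger_gap: 0.0131
```

Call:
{"name": "send_rows", "arguments": {
  "deltas": [
    [[0,0,-20,0,0,0],[0,0,-60,0,0,0],[0,0,-110,0,0,0],[0,0,-160,0,0,0],[0,0,-175,0,0,0]]
  ]
}}

```text
time_s: 5.7
tcp_pos: [0.5844, 0.2047, 0.4155]
tcp_rot: [[-0.174, 0.985, 0.006], [0.985, 0.174, 0.002], [0.001, 0.006, -1.0]]
contact_force: [-0.3, 0.9, -2.0]
finger_gap: 0.0124
```

Call:
{"name": "send_rows", "arguments": {
  "deltas": [
    [[0,0,0,0,0,0],[0,0,0,0,0,0],[0,0,0,0,0,0]]
  ]
}}

```text
time_s: 6.08
tcp_pos: [0.5849, 0.2048, 0.4091]
tcp_rot: [[-0.174, 0.985, -0.003], [0.985, 0.174, -0.001], [-0.0, -0.003, -1.0]]
contact_force: [0.2, 0.1, -0.9]
finger_gap: 0.0127
```

Call:
{"name": "send_rows", "arguments": {
  "deltas": [
    [[-30,-5,0,0,0,-0.02],[-80,-13,0,0,0,-0.04],[-130,-21,0,0,0,-0.06],[-180,-29,0,0,0,-0.09],[-230,-37,0,0,0,-0.09]]
  ]
}}

```text
time_s: 6.7
tcp_pos: [0.5883, -0.0298, 0.4099]
tcp_rot: [[-0.262, 0.965, -0.001], [0.965, 0.262, 0.0], [0.0, -0.001, -1.0]]
contact_force: [0.4, -0.6, -1.3]
finger_gap: 0.0127
```

Call:
{"name": "send_rows", "arguments": {
  "deltas": [
    [[-60,-15,0,0,0,0],[-120,-31,0,0,0,0],[-180,-46,0,0,0,0],[-240,-62,0,0,0,0],[-280,-72,0,0,0,0]]
  ]
}}

```text
time_s: 7.32
tcp_pos: [0.5918, -0.3201, 0.4094]
tcp_rot: [[-0.26, 0.966, -0.002], [0.966, 0.26, 0.001], [0.001, -0.001, -1.0]]
contact_force: [0.7, 0.3, -0.7]
finger_gap: 0.0131
```

Call:
{"name": "send_rows", "arguments": {
  "deltas": [
    [[0,0,0,0,0,0],[0,0,0,0,0,0],[0,0,0,0,0,0]]
  ]
}}

```text
time_s: 7.7
tcp_pos: [0.5926, -0.3162, 0.4106]
tcp_rot: [[-0.263, 0.965, -0.0], [0.965, 0.263, 0.0], [0.0, -0.0, -1.0]]
contact_force: [-0.3, 1.3, -1.5]
finger_gap: 0.013
```

```bash
python3 - <<'E'
from h import *
np.set_printoptions(precision=4,suppress=True)
s=monitor.observe();print(s['time_s'],s['tcp_pos'],s['tcp_rot'],s['contact_force'],s['finger_gap'])
import pickle;pickle.dump((s,cams.camera_params('wrist')),open('w3.pkl','wb'))
a=shot('wrist','w3',None,1.42)
E
```

```text
7.7 [ 0.5926 -0.3162  0.4106] [[-0.2632  0.9647 -0.0002]
 [ 0.9647  0.2632  0.0002]
 [ 0.0003 -0.0002 -1.    ]] [-0.3117  1.2943 -1.4587] 0.01304209573680528
```

View pics/w3.png

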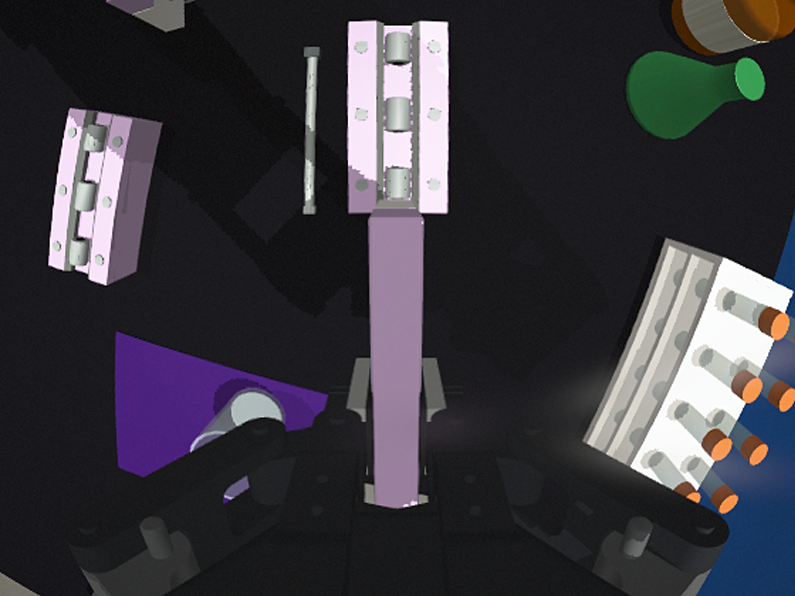

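The jamb is at (398,115) directly ahead of the held leaf, whose rail top runs from rows 218 to 505 at columns 369–423. I enlarge both for precision.

```bash
python3 - <<'E'
import cv2,numpy as np
im=cv2.imread('pics/raw_w3.png')
a=im[5:155,235:325]; b=im[140:365,250:310]
A=cv2.resize(a,None,fx=4,fy=4,interpolation=cv2.INTER_CUBIC);B=cv2.resize(b,None,fx=6,fy=2.6,interpolation=cv2.INTER_CUBIC)
o=np.zeros((600,740,3),np.uint8);o[:600,:360]=A;o[:B.shape[0],370:730]=B
cv2.imwrite('pics/crop3.png',o)
E
```

```text
(no output)
```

View pics/crop3.png

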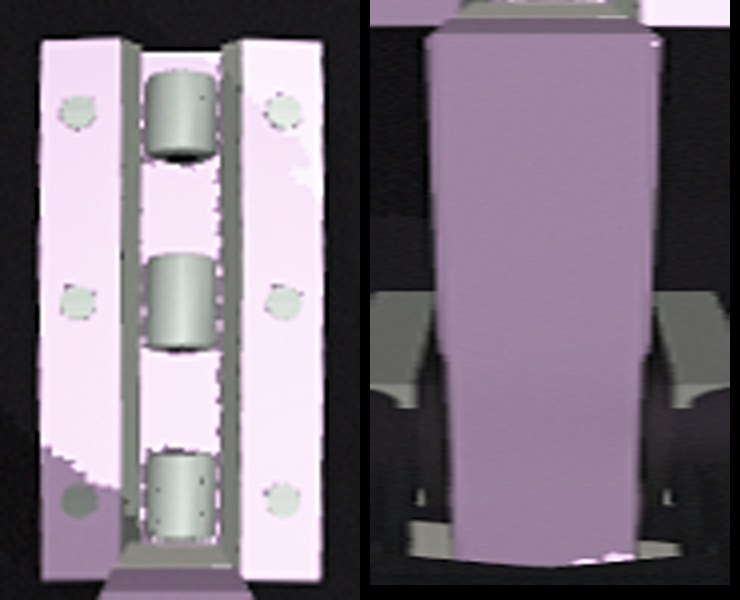

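```bash
python3 - <<'E'
from h import *
import pickle
np.set_printoptions(precision=4,suppress=True)
s,p=pickle.load(open('w3.pkl','rb'))
A=lambda x,y:(235+(x+.5)/4-.5,5+(y+.5)/4-.5);B=lambda x,y:(250+(x-370+.5)/6-.5,140+(y+.5)/2.6-.5)
R=s['tcp_rot'];T=s['tcp_pos']
tl=lambda P:(R.T@(P-T))*1000
J=np.array([atz('wrist',*A(*q),.052,p) for q in [(78,112),(283,112),(78,302),(283,302),(79,500),(283,500),(41,40),(323,40),(322,580),(42,580)]])
Jt=np.array([tl(q) for q in J]);print(Jt)
print('dots mid',Jt[:6].mean(0),'corners',Jt[6:].mean(0))
K=np.array([tl(atz('wrist',*A(*q),.059,p)) for q in [(181,110),(181,300),(181,495)]]);print('kn',K)
for z in(.262,.265,.268):
  L=np.array([tl(atz('wrist',*B(*q),z,p)) for q in [(429,35),(660,38),(637,560),(453,560)]]);print(z,L[:,:2],L.mean(0))
E
```

```text
[[160.6849 -24.1857 358.6421]
 [160.784   26.7628 358.6343]
 [110.8703 -24.0412 358.6293]
 [110.9564  26.6912 358.6215]
 [ 60.6864 -24.0128 358.6164]
 [ 60.7645  27.0229 358.6086]
 [180.8184 -33.6415 358.6488]
 [180.9975  36.9649 358.6379]
 [ 40.5819  37.1882 358.6018]
 [ 40.474  -33.6016 358.6127]]
dots mid [110.7911   1.3728 358.6254] corners [110.7179   1.7275 358.6253]
kn [[159.0268   1.3865 351.6378]
 [110.346    1.4216 351.6253]
 [ 62.0641   1.475  351.6128]]
0.262 [[ 60.0827  -6.6023]
 [ 59.672    7.393 ]
 [-32.764    7.756 ]
 [-32.7847  -6.7176]] [ 13.5515   0.4573 148.6005]
0.265 [[ 60.4162  -6.4232]
 [ 60.016    7.2161]
 [-30.0687   7.5698]
 [-30.0888  -6.5356]] [ 15.0687   0.4568 145.6009]
0.268 [[ 60.7497  -6.2441]
 [ 60.3599   7.0391]
 [-27.3734   7.3837]
 [-27.393   -6.3536]] [ 16.5858   0.4563 142.6013]
```

Call:
{"name": "send_rows", "arguments": {
  "deltas": [
    [[40,0.5,0,0,0,0],[80,1,0,0,0,0],[110.5,1,0,0,0,0],[110.5,1,50,0,0,0],[110.5,1,95,0,0,0]]
  ]
}}

```text
time_s: 8.38
tcp_pos: [0.5642, -0.2091, 0.3151]
tcp_rot: [[-0.264, 0.965, 0.001], [0.965, 0.264, -0.001], [-0.001, 0.001, -1.0]]
contact_force: [0.8, 0.4, -2.4]
finger_gap: 0.0132
```

Call:
{"name": "send_rows", "arguments": {
  "deltas": [
    [[0,0,0,0,0,0],[0,0,0,0,0,0],[0,0,0,0,0,0],[0,0,0,0,0,0]]
  ]
}}

```text
time_s: 8.88
tcp_pos: [0.5644, -0.2104, 0.317]
tcp_rot: [[-0.262, 0.965, 0.002], [0.965, 0.262, -0.001], [-0.001, 0.001, -1.0]]
contact_force: [-0.1, -0.2, -1.2]
finger_gap: 0.013
```

```bash
python3 - <<'E'
from h import *
import pickle
np.set_printoptions(precision=4,suppress=True)
s0,_=pickle.load(open('w3.pkl','rb'))
goal=s0['tcp_pos']+s0['tcp_rot']@np.array([.1105,.0011,0])
for i in range(3):
    s=monitor.observe();print(s['time_s'],s['tcp_pos'],(s['tcp_rot'].T@(goal-s['tcp_pos']))*1000,s['contact_force'])
    if i<2: im=cams.capture('side')
cv2.imwrite('pics/s1.png',cv2.resize(im[200:320,270:400],None,fx=4.6,fy=4.6,interpolation=cv2.INTER_CUBIC)[:,:,::-1])
E
```

```text
8.875 [ 0.5644 -0.2104  0.317 ] [  0.922    0.5991 -93.6498] [-0.0559 -0.2307 -1.2271]
8.925 [ 0.5644 -0.2104  0.3167] [  0.9626   0.6152 -93.9694] [-0.0734  0.3524 -1.6016]
8.975 [ 0.5644 -0.2104  0.3164] [  0.9627   0.6066 -94.2589] [-0.239   0.1133 -2.2337]
```

View pics/s1.png

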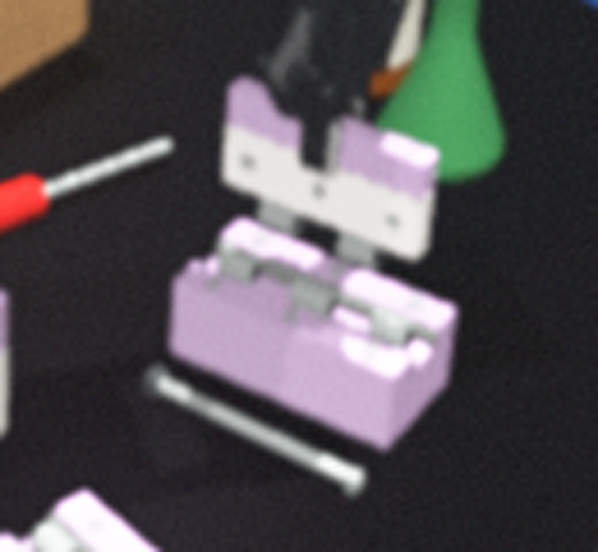

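The leaf hangs upright over the jamb with its knuckles above the two gaps, and the pin is undisturbed. I apply the 1 / 0.6 mm correction and lower slowly.

Call:
{"name": "send_rows", "arguments": {
  "deltas": [
    [[1,0.6,5,0,0,0],[1,0.6,12,0,0,0],[1,0.6,20,0,0,0],[1,0.6,27,0,0,0],[1,0.6,34,0,0,0]]
  ]
}}

```text
time_s: 9.6
tcp_pos: [0.5646, -0.2092, 0.2811]
tcp_rot: [[-0.262, 0.965, -0.0], [0.965, 0.262, 0.0], [0.0, -0.0, -1.0]]
contact_force: [0.4, -0.3, -1.4]
finger_gap: 0.0127
```

Call:
{"name": "send_rows", "arguments": {
  "deltas": [
    [[0,0,3,0,0,0],[0,0,6,0,0,0],[0,0,9,0,0,0],[0,0,11,0,0,0],[0,0,11,0,0,0]]
  ]
}}

```text
time_s: 10.22
tcp_pos: [0.5647, -0.2092, 0.2706]
tcp_rot: [[-0.262, 0.965, -0.0], [0.965, 0.262, 0.0], [0.0, -0.0, -1.0]]
contact_force: [-0.4, 0.7, -2.2]
finger_gap: 0.0136
```

Call:
{"name": "send_rows", "arguments": {
  "deltas": [
    [[0,0,0,0,0,0],[0,0,0,0,0,0],[0,0,0,0,0,0]]
  ]
}}

```text
time_s: 10.6
tcp_pos: [0.5647, -0.2093, 0.2708]
tcp_rot: [[-0.262, 0.965, 0.0], [0.965, 0.262, -0.0], [-0.0, 0.0, -1.0]]
contact_force: [0.1, 0.1, -1.4]
finger_gap: 0.0132
```

Call:
{"name": "send_rows", "arguments": {
  "deltas": [
    [[0,0,0.5,0,0,0],[0,0,1,0,0,0],[0,0,1,0,0,0]]
  ]
}}

```text
time_s: 10.98
tcp_pos: [0.5647, -0.2092, 0.2701]
tcp_rot: [[-0.262, 0.965, 0.0], [0.965, 0.262, -0.0], [-0.0, 0.0, -1.0]]
contact_force: [-1.6, 1.0, 5.6]
finger_gap: 0.0134
```

Call:
{"name": "send_rows", "arguments": {
  "deltas": [
    [[0,0,0.5,0,0,0],[0,0,1,0,0,0],[0,0,1,0,0,0]]
  ]
}}

```text
time_s: 11.35
tcp_pos: [0.5648, -0.2092, 0.2701]
tcp_rot: [[-0.262, 0.965, 0.001], [0.965, 0.262, -0.001], [-0.001, 0.001, -1.0]]
contact_force: [-4.4, 2.5, 12.9]
finger_gap: 0.013
```

Call:
{"name": "send_rows", "arguments": {
  "deltas": [
    [[0,0,0.5,0,0,0],[0,0,1,0,0,0],[0,0,1,0,0,0]]
  ]
}}

```text
time_s: 11.72
tcp_pos: [0.5649, -0.2092, 0.27]
tcp_rot: [[-0.262, 0.965, 0.002], [0.965, 0.262, -0.001], [-0.001, 0.002, -1.0]]
contact_force: [-7.0, 3.5, 22.3]
finger_gap: 0.013
```

Call:
{"name": "send_rows", "arguments": {
  "deltas": [
    [[0,-0.3,-1,0,0,0],[0,-0.5,-1.5,0,0,0],[0,-0.5,-1.5,0,0,0],[0,-0.5,-1.5,0,0,0]]
  ]
}}

```text
time_s: 12.22
tcp_pos: [0.5644, -0.2093, 0.2702]
tcp_rot: [[-0.262, 0.965, 0.002], [0.965, 0.262, -0.0], [-0.001, 0.001, -1.0]]
contact_force: [-0.9, 2.8, 9.3]
finger_gap: 0.0133
```

```bash
python3 - <<'E'
from h import *
import pickle
np.set_printoptions(precision=4,suppress=True)
s0,_=pickle.load(open('w3.pkl','rb'))
goal=s0['tcp_pos']+s0['tcp_rot']@np.array([.1105,.0011,0])
a=cams.capture('side')
t=cams.capture('top')
w=cams.capture('wrist');cv2.imwrite('pics/raw_wf.png',w[:,:,::-1])
s=monitor.observe();print(s['time_s'],s['tcp_pos'],(s['tcp_rot'].T@(goal-s['tcp_pos']))*1000,s['contact_force'],s['finger_gap'])
rs=lambda i,k:cv2.resize(i,None,fx=k,fy=k,interpolation=cv2.INTER_CUBIC)
A=rs(a[215:305,295:385],6);C=rs(t[145:235,165:250],3)
o=np.zeros((560,800,3),np.uint8);o[:A.shape[0],:A.shape[1]]=A;o[:C.shape[0],542:542+C.shape[1]]=C
D=rs(a[145:235,205:295],2.8);o[275:275+D.shape[0],542:542+D.shape[1]]=D
cv2.imwrite('pics/final.png',o[:,:,::-1])
E
```

```text
12.375 [ 0.5644 -0.2093  0.2701] [  -0.1477    0.4168 -140.4876] [-1.8734  2.4343  7.1412] 0.01292566137234917
```

View pics/final.png

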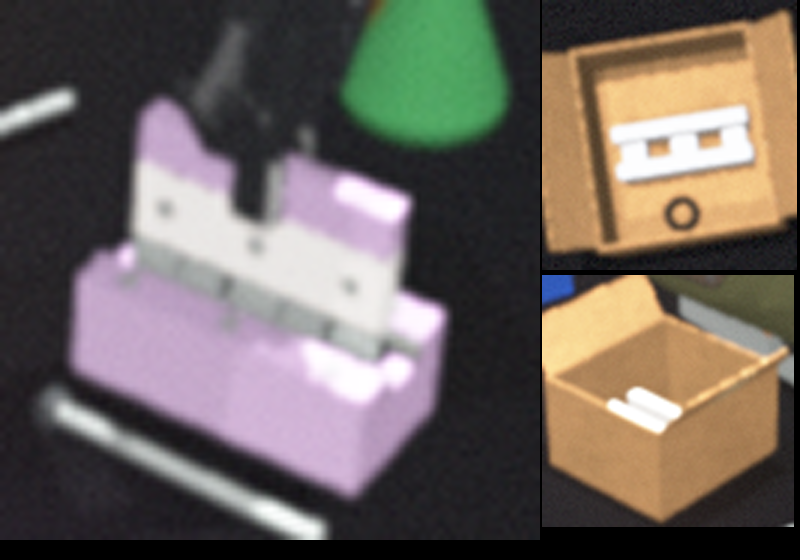

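The knuckles sit interleaved down in the jamb channel, the plate is upright, both flaps are folded outward, and the seal and pin are in place. I let it settle, then hand in.

Call:
{"name": "send_rows", "arguments": {
  "deltas": [
    [[0,0,0,0,0,0],[0,0,0,0,0,0],[0,0,0,0,0,0],[0,0,0,0,0,0]]
  ]
}}

```text
time_s: 12.88
tcp_pos: [0.5644, -0.2093, 0.2701]
tcp_rot: [[-0.262, 0.965, 0.002], [0.965, 0.262, -0.0], [-0.001, 0.001, -1.0]]
contact_force: [-1.5, 2.8, 8.8]
finger_gap: 0.0131
```

```bash
python3 -c "
from rig import monitor,job
s=monitor.observe();print(s['time_s'],s['tcp_pos'],s['contact_force'],s['finger_gap'],abs(s['dq']).max());print(job.hand_in())"
```

```text
12.875 [ 0.56439841 -0.20929053  0.2701121 ] [-1.547855    2.84714831  8.79036262] 0.013084644648445347 0.08302846676358017
the job is handed in; nothing more can be done
None
```

I swung both carton flaps outward, lifted the leaf out and lowered it knuckles down into the far jamb. I handed it in at 12.9 s with the leaf still gripped; the interface gives no verdict.

**Last checks:**
- **Height:** the leaf came to rest on the channel floor with the tool at 0.270 m, where the carton grasp predicted it. It is pressed down with about 9 N.
- **Position:** the tool was within 0.5 mm of the measured target across and along the hole axis.
- **Grip:** the fingers hold the rail at a 13 mm opening with 60 N set, and the arm was still.
- **Camera views:** the knuckles are interleaved and the leaf is upright. Both flaps are folded out, the left one to about 2.0 rad by a rough estimate. The pin and seal have not moved.

**Less certain:**
- When I pressed down with 22 N, the sideways force rose to about 8 N. It fell to about 3 N after I eased off and shifted 0.5 mm across. The knuckles may be touching a channel side lightly.
- The early top-camera position of the carton was about 6 mm off the wrist-camera one. I used the wrist camera for the grasp and the fit.

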